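# Find the high spot of a rough-turned platter on the centring stand and unclamp it

## Robot

A 7-joint arm with a two-finger parallel gripper is mounted at the origin on a cart in front of the work surface, level with it; the furniture and walls round the work are solid. World frame = base frame: x ahead of the robot, y to its left, z up, the work surface at z = 0. Lengths are in m, angles in rad, forces in N, time in s.
With the tool pointing down it reaches from about 0.4 to 0.875 m from the base axis. Payload 6.5 kg.
Tool frame: the origin (TCP) lies at the very end of the fingers, on their centre line; the grasp point (between the pads) lies manip.grip_depth behind it (manip.grip_depth is the distance from the TCP to the grasp point, in m); z points along the fingers, y is the direction in which the jaws open and shut (so a half turn about z gives the same grasp; the last joint's range is limited). The gripper opens to 88 mm and grips with 3 to 60 N. Pads are 18 mm wide; open, the fingers measure 123 mm over their backs; the gripper's body (75 mm by 187 mm) begins 45 mm behind the grasp point.
Start: joints at [1.197, 0.536, -0.004, 1.538, 0.003, 1.067, -0.071], TCP at [0.197, -0.619, 0.239] pointing down, gripper open.
Joint ranges: [-2.7, 2.7], [-0.37, 2.16], [-1.27, 1.26], [0.24, 2.4], [-1.31, 4.45], [0.19, 1.91], [-2.76, 2.76]. Speed limits (rad/s): [2.39, 2.39, 3.14, 3.14, 3.14, 3.14, 3.14].

## Interface

Orientations are given as a unit quaternion [x, y, z, w].
In Python, from bench import manip gives the robot as it stands. Calls block until the motion is done:
- manip.movep(position, orientation): joint-space move of the TCP to a pose.
- manip.move_linear(position, frame=None, velocity=0.15, threshold=None): straight line of the TCP; frame=None keeps the orientation; velocity is the mean speed in m/s. With threshold (N) it stops when the force on the tool has changed by that much, and returns True; else False.
- manip.set_joints(angles): joint-space move.
- manip.move_gripper(opening, force=None): finger opening in m; force is the grip in N (None keeps the last); returns when the fingers have stopped.
- manip.pause(seconds).
- manip.solve_ik(position, orientation): joint angles nearest the present ones, or None.
- manip.get_image(name): name is "side" or "top"; returns a dict with "color" (480x640x3 uint8, blue, green, red), "z_map" (480x640 float32, m along the optical axis (not along the pixel's ray), 0 where there is no reading), "fx", "fy", "cx", "cy" (pixels), "position" and "attitude" of the camera in the world. Camera axes: x right, y up, looking along -z (the intrinsics and any distortion apply to the point x, -y, -z); pixel columns grow to the right and rows downward; lengths in m; the calibration is good to about 2 mm. A picture is of the moment at which its call begins.
A pose or a line that the arm cannot do raises manip.Unreachable and nothing moves.
- manip.close_job(): hands the job in, once; it reports no verdict.
Readings, each from a call of its own:
- manip.current_time_s(): time.
- manip.current_joints(): joint angles.
- manip.current_joint_vel(): joint speeds.
- manip.current_tau(): joint torques, N m.
- manip.current_ee_pos(): TCP position.
- manip.current_ee_rot(): TCP orientation.
- manip.current_ft_force(): force on the tool from outside, world axes, zero at the start.
- manip.current_torque(): the same for the moment, N m.
- manip.current_gripper_width(): finger opening in m.
Only numpy, scipy, OpenCV 4.12 (cv2) and the standard library are available. Lean on these libraries where they do the work, as an engineer would, in place of code of your own. Each camera call takes 0.05 s, during which the arm holds its last target.

## Task

Clear everything that was left lying in the wooden platter on the centring stand into the wooden tray. Then turn the platter slowly by its knob against the red-needled gauge, without touching the gauge, find its high spot (where the needle stands closest in to the platter) and stop it there. With it still standing at the high spot, press the red release button down, twist the clamp cap a quarter turn anticlockwise, lift it off and lay it in the tray too, so that the turner can tap the platter true. Leave the other things on the bench alone.

Things in the scene. Friction and masses are not known exactly. Their poses are not given: they have to be found in the camera images.
- gauge (a joint): reading of the lever gauge, rad: a round brass feeler on the short arm is sprung against the platter's rim, the long red needle sweeps over a white scale. 0 is the low spot, growing as the rim pushes the feeler out (clockwise from above, needle tip moving in towards the platter); about 0.45 at the high spot, which is the only maximum in a turn. The reading follows the turn nearly as a cosine
- turntable (a joint): angle of the turntable about its upright spindle, rad, anticlockwise from above, 0 at the start, no end stops. Drive bar, knob, button, cap and platter all turn with it (drag 0.4 Nm: it stays where it is left). The platter is clamped 5 mm off centre in a direction that differs from start to start, so this angle does not tell where the high spot is
- spindle_axis (a point): point on the upright spindle axis at the height of the platter's inner floor (75 mm above the worktop). The platter is pale wood, 260 mm across, 22 mm thick at the floor, with a 10 mm wide rim lip standing 12 mm above the floor. Axes are the stand's and do not turn; the gauge stands on the -x side, outside the rim, wholly below the rim's top
- feeler_side (a point): the place of the gauge's feeler, 136 mm from the spindle on the -x side of the stand, 64 mm above the worktop
- knob_grip (a point): dark wooden turning knob: upright, round, 18 mm across, standing on the drive bar 86 mm from the spindle, from 6 to 56 mm above the platter's floor; the point lies on its axis 18 mm below its top. x points outward from the spindle along the drive bar; the knob is fixed to the bar (gripping fingers slide round it)
- release_top (a point): top of the red release button, 16 mm across, 48 mm from the spindle on the drive bar between cap and knob, 49 mm above the platter's floor. It is pushed straight down 9 mm (about 4 N) and stays down
- release (a joint): travel of the release button, m: 0 up (its tongue stands in the fork on the cap and stops the cap from turning), 0.009 fully down (cap free to turn)
- cap_grip (a point): middle of the black grip bar on the aluminium clamp cap (loose, 0.16 kg). Grip bar: 46 mm along x, 14 mm across y, 24 mm high (12 mm above and below this point), on top of the round part, which is 60 mm across. The cap is 50 mm high, its foot 38 mm below this point. z is up along the cap's axis; x points at the fork on its foot
- cap_foot (a point): centre of the cap's underside, at the start 6.5 mm above the platter's floor, fork (41 mm from the axis) round the button's tongue. Bayonet: turned 1.57 rad anticlockwise from above relative to the turntable (12 degrees either way will do, a stop follows just after) the cap lifts straight off (2 mm of play up and down till then); the cross pin is clear after 25 mm
- brown_block_mid (a point): centre of a brown rubber sanding block, 52 (x) x 68 (y) x 24 (z) mm, loose in the platter; may be absent
- grey_block_mid (a point): centre of a grey rubber sanding block, 52 (x) x 68 (y) x 23 (z) mm, loose in the platter; may be absent
- tape_measure_mid (a point): centre of a yellow tape measure's case, 36 (x) x 69 (y) x 60 (z) mm, standing loose in the platter, its metal hook at -y; may be absent
- tray_in (a point): centre of the inner floor (8 mm above the worktop) of a fixed wooden tray with cork lining, inside 234 (x) x 284 (y) mm, walls 8 mm thick and 27 mm high above the floor; axes along its sides
- dark_blank: dark square turning blank lying behind the work, 22 x 150 (y) x 22 mm, origin under its middle; a bystander, leave it
- light_blank: light square turning blank lying behind the work, same size and origin; a bystander, leave it

How it is judged:
By the outcome, as a careful person would: the job done as asked, in the order asked, and still so for the second after the job is handed in, with the robot touching nothing.
Of brown_block, grey_block, tape_measure only 2 to 3 are there at a start; the rules pass over those that are not, and their reading is None.
At some moment in a run one of brown_block, grey_block, tape_measure may be knocked a few centimetres aside while the robot is not near it.
Once in a run the grip may slacken for a moment while it holds something.
It also fails if it takes over 210 s, if anything falls off the work surface, if the arm or the gripper's body presses on something with over 40 N, if the wrist force passes 120 N, or if a joint passes its speed limit or range.

## Working session

There is one attempt and no reset: what is moved stays moved. The work goes in short steps, each a Python script; the robot and the scene stay as the last script left them, time stands still between calls to the robot, and variables do not carry over. Pictures are saved under pics/ and viewed, and the job is handed in when it is done.

```bash
ls; mkdir -p pics
python3 - <<'E'
from bench import manip
import cv2,numpy as np
for n in("top","side"):
    im=manip.get_image(n); cv2.imwrite(f"pics/a_{n}.png",im["color"]); np.savez(f"a_{n}.npz",**im)
    print(n,im["fx"],im["fy"],im["cx"],im["cy"],im["position"],im["attitude"],[k for k in im])
print(manip.current_time_s(),manip.grip_depth,manip.current_ee_rot(),manip.current_gripper_width())
E
```

```text
pics
top 623.3819598791699 623.3819598791699 320.4101227161822 246.14915596120787 [ 0.43004624 -0.01003811  1.27572407] [ 0.04980295 -0.04945513 -0.69779093  0.7128546 ] ['color', 'z_map', 'fx', 'fy', 'cx', 'cy', 'position', 'attitude']
side 609.30657243367 609.30657243367 318.79478804840045 237.4347634971519 [0.11218005 0.87997231 0.8849833 ] [-0.10921264  0.41955863  0.87310736 -0.22299483] ['color', 'z_map', 'fx', 'fy', 'cx', 'cy', 'position', 'attitude']
0.1 0.0187 [ 9.88173326e-01  1.53338949e-01 -1.80331826e-04 -7.81745472e-04] 0.08837377890694893
```

View pics/a_top.png

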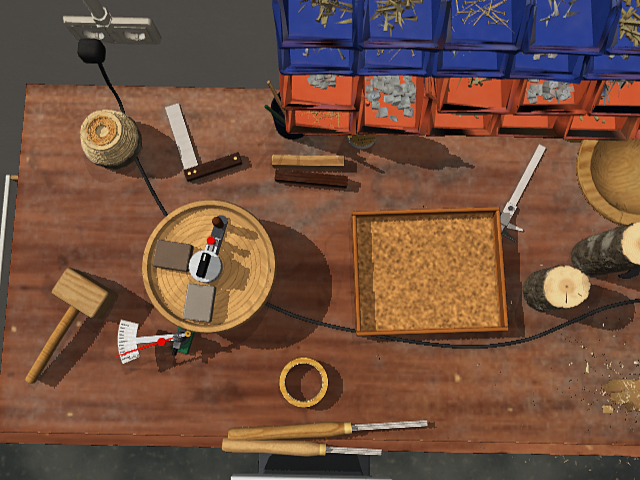

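View pics/a_side.png

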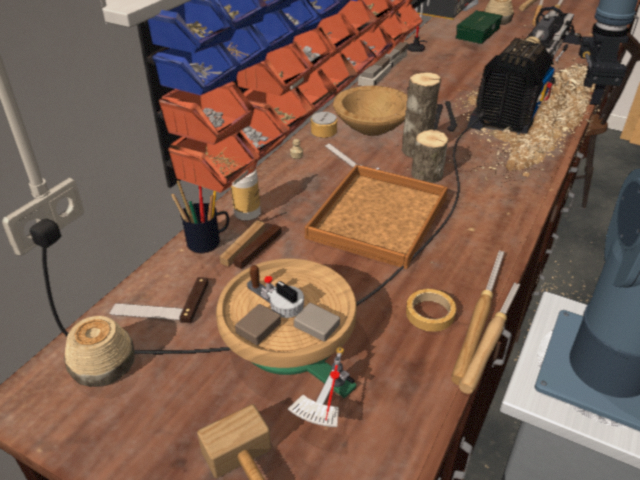

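```bash
cat > h.py <<'E'
import numpy as np,cv2
from scipy.spatial.transform import Rotation as R
def cloud(im):
    h,w=im["z_map"].shape
    u,v=np.meshgrid(np.arange(w),np.arange(h)); z=im["z_map"]
    p=np.stack([(u-im["cx"])/im["fx"]*z,-(v-im["cy"])/im["fy"]*z,-z],-1)
    return p@R.from_quat(im["attitude"]).as_matrix().T+im["position"]
def ray(im,u,v,zw):
    d=R.from_quat(im["attitude"]).as_matrix()@np.array([(u-float(im["cx"]))/im["fx"],-(v-float(im["cy"]))/im["fy"],-1.])
    return im["position"]+d*(zw-im["position"][2])/d[2]
def proj(im,p):
    q=R.from_quat(im["attitude"]).as_matrix().T@(np.asarray(p)-im["position"])
    return np.array([im["cx"]+im["fx"]*q[0]/-q[2], im["cy"]-im["fy"]*q[1]/-q[2]])
def quat(yaw):  # tool down, y axis (jaw) along yaw+90deg... x axis at yaw
    return (R.from_euler('z',yaw)*R.from_euler('x',np.pi)).as_quat()
E
python3 - <<'E'
from h import *
t=dict(np.load("a_top.npz")); s=dict(np.load("a_side.npz"))
c=cloud(t)
for n,p in dict(table=(60,200),brown=(173,256),grey=(199,303),knob=(218,222),btn=(211,240),cap=(205,265),tray=(430,270),rim=(208,205),floor=(240,240)).items():
    print(n,c[p[1],p[0]].round(4), np.median(c[p[1]-2:p[1]+3,p[0]-2:p[0]+3,2]).round(4))
im=t["color"][190:370,110:290]; cv2.imwrite("pics/a_crop.png",cv2.resize(im,None,fx=3.3,fy=3.3,interpolation=cv2.INTER_CUBIC))
im=s["color"][240:440,200:380]; cv2.imwrite("pics/a_scrop.png",cv2.resize(im,None,fx=3,fy=3,interpolation=cv2.INTER_CUBIC))
E
```

```text
table [0.6954 0.5368 0.0032] 0.0013
brown [0.5717 0.2726 0.0974] 0.0995
grey [0.4835 0.2185 0.0987] 0.0976
knob [0.6338 0.1846 0.1283] 0.1284
btn [0.5999 0.1965 0.1259] 0.1244
cap [0.5521 0.2044 0.1316] 0.1313
tray [ 0.5648 -0.2322  0.0094] 0.009
rim [0.674  0.2123 0.0882] 0.0864
floor [0.6086 0.1492 0.075 ] 0.0774
```

View pics/a_crop.png

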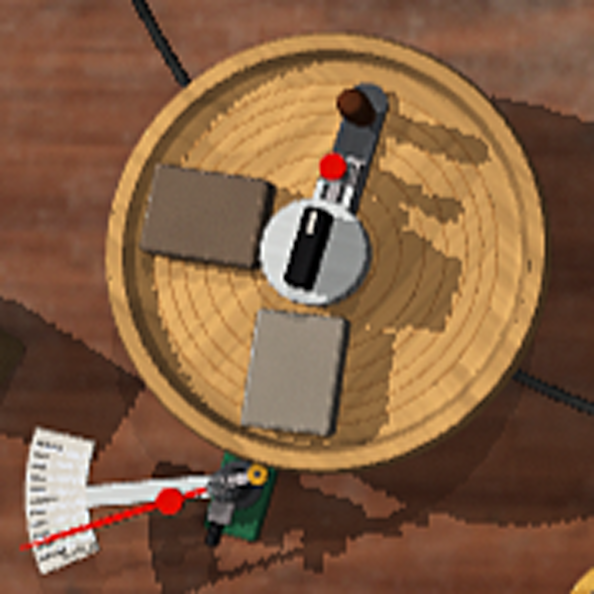

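View pics/a_scrop.png

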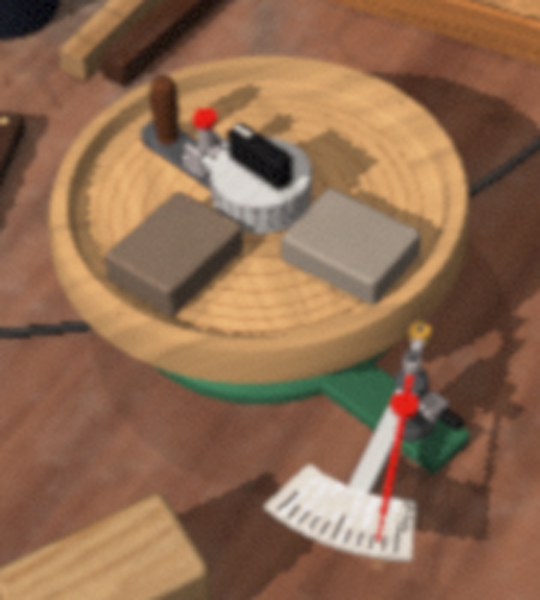

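```bash
cat >> h.py <<'E'
def blob(t,mask,z,u0,u1,v0,v1):
    m=np.zeros_like(mask); m[v0:v1,u0:u1]=mask[v0:v1,u0:u1]
    n,l,s,ce=cv2.connectedComponentsWithStats(m.astype(np.uint8))
    i=1+np.argmax(s[1:,4]); cs=(l==i); vv,uu=np.nonzero(cs)
    P=np.array([ray(t,a,b,z)[:2] for a,b in zip(uu,vv)])
    r=cv2.minAreaRect(P.astype(np.float32)*1000)
    return ce[i],P.mean(0),r,len(P)
E
python3 - <<'E'
from h import *
t=dict(np.load("a_top.npz"));c=cloud(t); s=dict(np.load("a_side.npz"))
b,g,r=[t["color"][...,i].astype(int) for i in range(3)]
# cap bar by height and darkness
print("bar",blob(t,(c[...,2]>.122)&(r<70),.1315,185,225,245,290))
print("capround",blob(t,(c[...,2]>.1)&(c[...,2]<.14),.1075,180,230,240,292))
print("btn",blob(t,(r>150)&(g<60)&(b<60),.124,200,222,230,250))
print("knob",blob(t,(c[...,2]>.122),.131,205,235,210,232))
m=(abs(r-g)<45)&(c[...,2]>.088)&(c[...,2]<.107)
for n,u0,u1,v0,v1 in(("brown",148,192,235,278),("grey",178,222,280,325)):
    print(n,blob(t,m&(abs(r-b)<50),.0985,u0,u1,v0,v1))
# rim circle
vv,uu=np.nonzero((c[...,2]>.084)&(c[...,2]<.092)&(r-b>50)); 
P=np.array([c[v,u,:2] for v,u in zip(vv,uu) if 135<u<280 and 195<v<340])
cc,rr=cv2.minEnclosingCircle(P.astype(np.float32)); print("rim",cc,rr)
# feeler
print("feeler brass",[ (i,t["color"][i[1],i[0]]) for i in [(188,333)]], ray(t,188,333.5,.07))
# tray: 
tm=(c[...,2]>.025)&(c[...,2]<.05); print("tray",blob(t,tm,.035,340,520,195,350))
E
```

```text
bar (array([202.64361702, 265.38297872]), array([0.55136951, 0.20876295]), ((552.7175903320312, 208.4579315185547), (15.874876976013184, 44.60956954956055), 75.9591293334961), 188)
capround (array([205.19690265, 264.62942478]), array([0.5554657 , 0.20861269]), ((560.0755615234375, 212.21926879882812), (77.10910034179688, 61.954864501953125), 18.68575668334961), 904)
btn (array([210.38297872, 240.0212766 ]), array([0.60006348, 0.19802206]), ((599.6372680664062, 198.25457763671875), (12.147397994995117, 13.125137329101562), 46.63595962524414), 47)
knob (array([216.17647059, 221.10294118]), array([0.63491623, 0.18759885]), ((635.128662109375, 187.00645446777344), (15.154245376586914, 16.869033813476562), 1.2302401065826416), 68)
brown (array([172.17220544, 255.39879154]), array([0.57272504, 0.27394874]), ((572.496337890625, 272.56396484375), (72.53804779052734, 52.56035614013672), 82.64543151855469), 993)
grey (array([198.90764647, 302.52432969]), array([0.48448156, 0.21875073]), ((484.3994140625, 218.70033264160156), (53.23649597167969, 67.77129364013672), 84.16421508789062), 1007)
rim (0.5571611523628235, 0.20681631565093994) 0.12830153107643127
feeler brass [((188, 333), array([53, 51, 55], dtype=uint8))] [0.42620227 0.24229822 0.07      ]
tray (array([432.19806153, 269.61989043]), array([ 0.5640047 , -0.23206654]), ((561.6703491210938, -225.19732666015625), (249.5935516357422, 299.97760009765625), 3.077720880508423), 2373)
```

```bash
cat >> h.py <<'E'
def pick(manip,x,y,phi,ztcp,op=.08,force=25,zup=.26):
    "phi = jaw direction (rad)"
    q=bestq(manip,x,y,phi,zup)
    manip.movep([x,y,zup],q); manip.move_gripper(op)
    manip.move_linear([x,y,ztcp+.03],velocity=.2)
    hit=manip.move_linear([x,y,ztcp],velocity=.06,threshold=8)
    manip.move_gripper(0.0,force); print("hit",hit,"width",manip.current_gripper_width(),manip.current_ee_pos())
    manip.move_linear([x,y,zup],velocity=.15); print("up width",manip.current_gripper_width(),manip.current_time_s())
def bestq(manip,x,y,phi,z):
    best=None; j0=np.array(manip.current_joints())
    for k in(0,1,-1):
        q=quat(phi+np.pi/2+k*np.pi); s=manip.solve_ik([x,y,z],q)
        if s is None: continue
        d=np.abs(np.array(s)-j0).max()
        if best is None or d<best[0]: best=(d,q)
    return best[1]
E
python3 - <<'E'
from h import *
t=dict(np.load("a_top.npz"));c=cloud(t)
m=(c[...,2]>.12)
for u,v in ((555,290),(600,250),(635,240),(600,180)): print(c[v,u])
print(np.nanmax(c[150:480,:,2]))
from bench import manip
manip.move_linear([.25,-.60,.30],velocity=.2)
print(manip.current_time_s())
pick(manip,.5725,.2726,np.radians(-7.4),.0795)
for n in("top","side"):
    im=manip.get_image(n); cv2.imwrite(f"pics/b_{n}.png",im["color"])
E
```

```text
[ 0.52165794 -0.44916366  0.1074708 ]
[ 0.59444214 -0.52181202  0.14047429]
[ 0.60195243 -0.54801643  0.21735406]
[ 0.75549759 -0.57780321  0.02961473]
1.2757240654203539
0.6667
hit False width 0.05217815185687633 [0.57259784 0.2726175  0.0796852 ]
up width 0.052110340456998645 7.675
```

View pics/b_side.png

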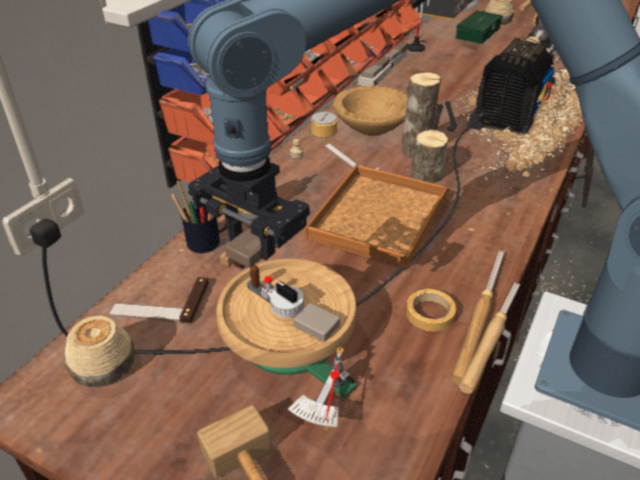

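View pics/b_top.png

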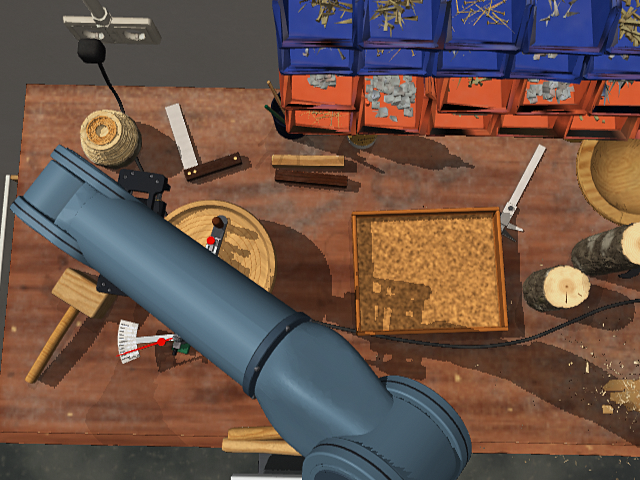

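```bash
cat >> h.py <<'E'
def place(manip,x,y,phi,ztcp,op,zup=.26):
    q=bestq(manip,x,y,phi,zup)
    manip.movep([x,y,zup],q); w=manip.current_gripper_width()
    manip.move_linear([x,y,ztcp+.04],velocity=.25)
    hit=manip.move_linear([x,y,ztcp],velocity=.05,threshold=6)
    print("place hit",hit,"w",w,manip.current_gripper_width(),manip.current_ee_pos())
    manip.move_gripper(op); manip.move_linear([x,y,zup],velocity=.3); print(manip.current_time_s())
def snap(manip,tag):
    o={}
    for n in("top","side"):
        im=manip.get_image(n); cv2.imwrite(f"pics/{tag}_{n}.png",im["color"]); np.savez(f"{tag}_{n}.npz",**im); o[n]=im
    return o
E
python3 - <<'E'
from h import *
from bench import manip
place(manip,.612,-.16,np.radians(3),.0137,.072)
manip.movep([.56,-.23,.35],manip.current_ee_rot())
o=snap(manip,"c"); t=o["top"];c=cloud(t)
b,g,r=[t["color"][...,i].astype(int) for i in range(3)]
m=(abs(r-g)<45)&(c[...,2]>.088)&(c[...,2]<.107)&(abs(r-b)<50)
m[240:292,182:228]=0
print(blob(t,m,.098,140,280,200,340))
E
```

```text
place hit False w 0.052182858587598864 0.05208043462904486 [ 0.61224153 -0.15995026  0.01390425]
12.7583
(array([198.6392638 , 305.92515337]), array([0.47810083, 0.21904288]), ((479.06683349609375, 219.43035888671875), (53.178680419921875, 56.681610107421875), 84.57626342773438), 815)
```

View pics/c_top.png

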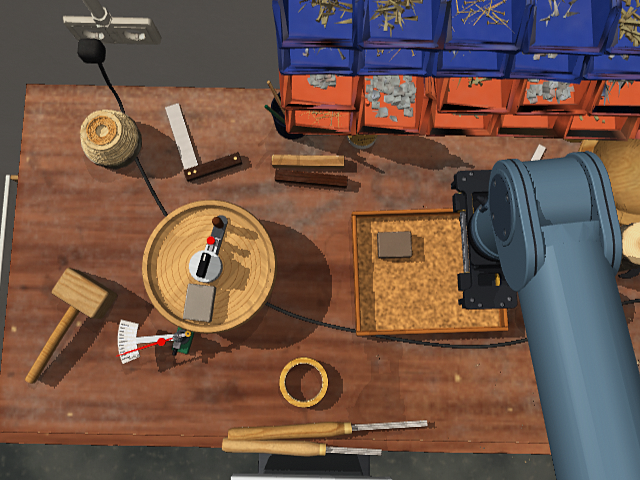

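View pics/c_side.png

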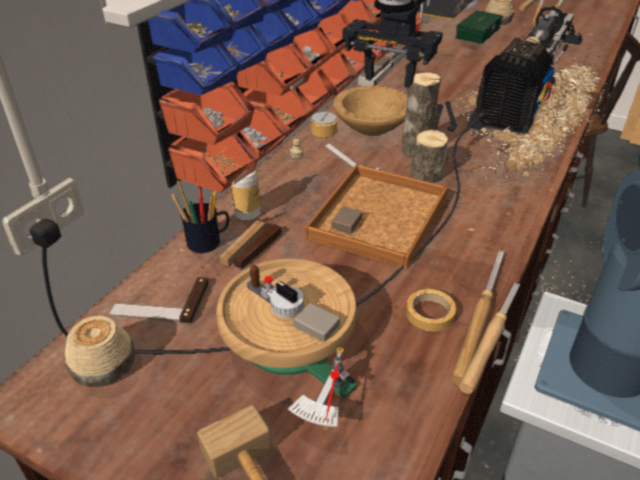

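Run:
```python
from h import *
from bench import manip
pick(manip,.4844,.2187,np.radians(84.2),.0793)
place(manip,.495,-.16,np.radians(90),.0137,.072)
manip.movep([.56,-.25,.35],manip.current_ee_rot())
o=snap(manip,"d")
cv2.imwrite("pics/d_crop.png",cv2.resize(o["side"]["color"][240:440,200:460],None,fx=3,fy=3,interpolation=cv2.INTER_CUBIC))
cv2.imwrite("pics/d_tcrop.png",cv2.resize(o["top"]["color"][190:370,110:310],None,fx=3.3,fy=3.3,interpolation=cv2.INTER_CUBIC))
```

```text
hit False width 0.052426102255685114 [0.48451528 0.21876036 0.07946969]
up width 0.052221523508640844 18.8917
place hit False w 0.05224122454563312 0.05261036385377884 [ 0.49523236 -0.15993191  0.01388758]
23.6833
```

View pics/d_tcrop.png

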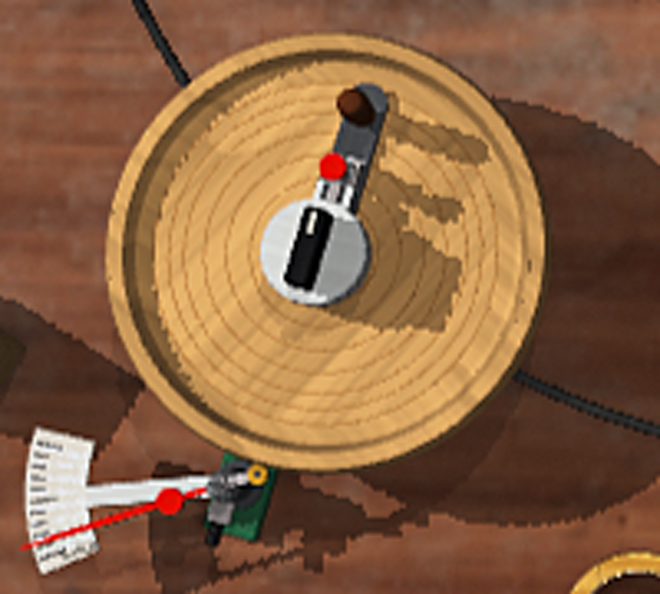

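View pics/d_side.png

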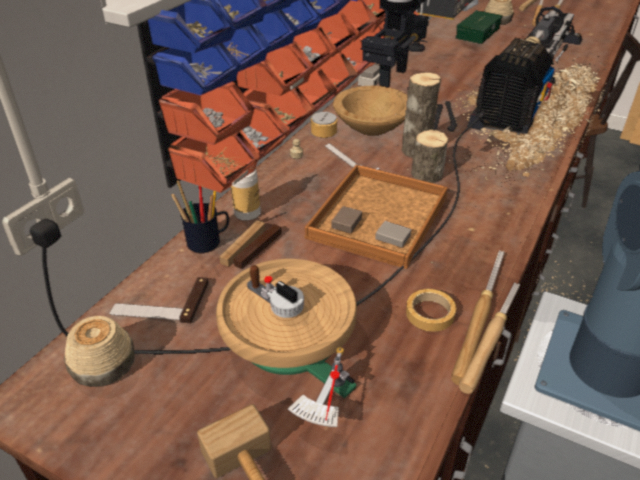

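Run:
```python
from h import *
from bench import manip
C=np.array([.5523,.2085])
for off in (0,180):
  for th in range(-195,200,30):
    a=np.radians(th); p=C+.086*np.array([np.cos(a),np.sin(a)])
    s=manip.solve_ik([p[0],p[1],.0943],quat(a+np.radians(off)))
    print(off,th,None if s is None else np.round(s,2))
t=dict(np.load("d_top.npz"));s=dict(np.load("d_side.npz"))
for n,im,(u0,u1,v0,v1) in (("top",t,(110,200,310,370)),("side",s,(280,365,340,430))):
    b,g,r=[im["color"][v0:v1,u0:u1,i].astype(int) for i in range(3)]
    m=(r>110)&(g<.45*r)&(b<.45*r); print(n,m.sum()); cv2.imwrite(f"pics/m_{n}.png",cv2.resize(m.astype(np.uint8)*255,None,fx=6,fy=6))
c=cloud(t); print([c[v,u].round(3) for u,v in((161,341),(150,343),(135,349),(188,333),(125,340))])
```

```text
0 -195 [ 0.11  0.72 -0.87  1.94  0.74  0.84  0.15]
0 -165 [ 0.24  0.72 -0.93  1.98  0.78  0.85  0.7 ]
0 -135 [ 0.34  0.75 -0.97  1.96  0.81  0.88  1.29]
0 -105 [ 0.39  0.8  -0.98  1.88  0.84  0.94  1.89]
0 -75 [ 0.43  0.93 -1.09  1.76  0.94  1.07  2.4 ]
0 -45 [-0.97  1.    1.08  1.73 -1.01  1.08 -1.89]
0 -15 [-0.99  1.04  1.08  1.64 -1.01  1.12 -1.45]
0 15 [-0.17  0.78 -0.38  1.54  0.34  0.89 -1.97]
0 45 [-0.17  0.79 -0.48  1.55  0.43  0.91 -1.58]
0 75 [-0.15  0.78 -0.58  1.62  0.51  0.9  -1.18]
0 105 [-0.1   0.75 -0.68  1.73  0.59  0.88 -0.78]
0 135 [-0.01  0.73 -0.78  1.84  0.67  0.85 -0.34]
0 165 [ 0.11  0.72 -0.87  1.94  0.74  0.84  0.15]
0 195 [ 0.24  0.72 -0.93  1.98  0.78  0.85  0.7 ]
180 -195 [-1.3   0.86  1.09  2.01 -1.    0.93 -1.5 ]
180 -165 [-0.11  0.56 -0.45  2.    0.38  0.67 -2.11]
180 -135 [ 0.04  0.58 -0.53  1.97  0.45  0.7  -1.55]
180 -105 [ 0.14  0.65 -0.6   1.89  0.51  0.76 -1.01]
180 -75 [ 0.19  0.73 -0.68  1.77  0.59  0.85 -0.5 ]
180 -45 [ 0.2   0.82 -0.76  1.65  0.67  0.95 -0.02]
180 -15 [ 0.17  0.89 -0.83  1.56  0.74  1.03  0.44]
180 15 [ 0.12  0.93 -0.87  1.52  0.78  1.07  0.89]
180 45 [ 0.05  0.92 -0.86  1.54  0.77  1.05  1.34]
180 75 [ 0.06  0.92 -0.95  1.61  0.84  1.06  1.75]
180 105 [ 0.11  0.92 -1.04  1.72  0.9   1.06  2.16]
180 135 [ 0.2   0.94 -1.15  1.83  0.99  1.08  2.58]
180 165 [-1.3   0.86  1.09  2.01 -1.    0.93 -1.5 ]
180 195 [-0.11  0.56 -0.45  2.    0.38  0.67 -2.11]
top 160
side 158
[array([0.411, 0.294, 0.066]), array([0.405, 0.331, 0.006]), array([0.395, 0.343, 0.065]), array([0.427, 0.243, 0.069]), array([0.411, 0.368, 0.051])]
```

View pics/m_top.png

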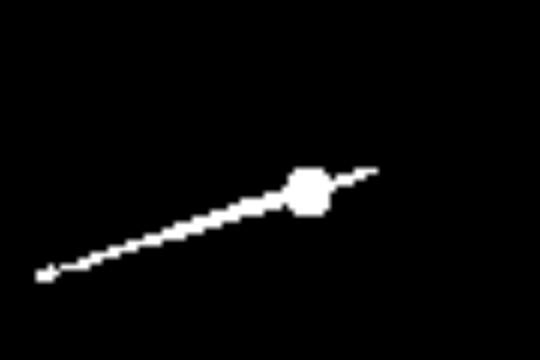

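View pics/m_side.png

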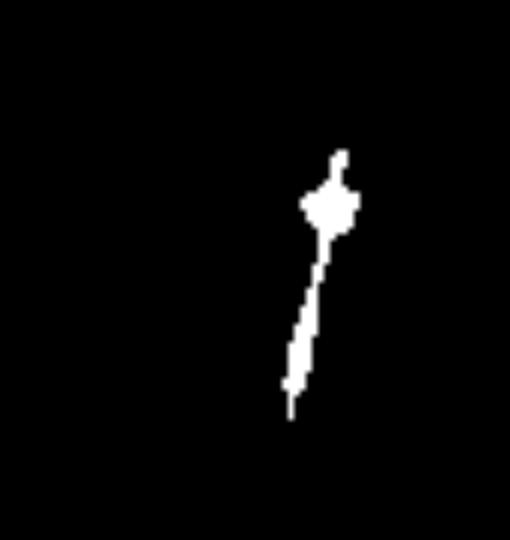

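```bash
cat >> h.py <<'E'
C=np.array([.5523,.2085]); RK=.086
def needle(im,which):
    u0,u1,v0,v1=(110,200,310,370) if which=="top" else (280,365,340,430)
    b,g,r=[im["color"][v0:v1,u0:u1,i].astype(int) for i in range(3)]
    m=((r>100)&(g<.45*r)&(b<.45*r)).astype(np.uint8)
    n,l,s,ce=cv2.connectedComponentsWithStats(m,connectivity=8)
    if n<2: return None
    i=1+np.argmax(s[1:,4]); vv,uu=np.nonzero(l==i)
    P=np.array([ray(im,a+u0,b_+v0,.066)[:2] for a,b_ in zip(uu,vv)])
    vx,vy,_,_=cv2.fitLine(P.astype(np.float32)*1000,cv2.DIST_L2,0,.01,.01).ravel()
    if vy<0: vx,vy=-vx,-vy
    return np.arctan2(vx,vy),len(P)   # clockwise-positive (tip towards +x)
def kp(th,z=.0943): return [C[0]+RK*np.cos(th),C[1]+RK*np.sin(th),z]
def yawof(th): return max(th,np.radians(15))
def turn_to(manip,th1,step=10,v=.04,meas=True,log=None):
    p=manip.current_ee_pos(); th=np.arctan2(p[1]-C[1],p[0]-C[0])
    if th<-np.pi/2-.3: th+=2*np.pi
    n=max(1,int(np.ceil(abs(th1-th)/np.radians(step))))
    for a in np.linspace(th,th1,n+1)[1:]:
        manip.move_linear(kp(a),frame=quat(yawof(a)),velocity=v)
        if meas:
            p=manip.current_ee_pos(); t=np.arctan2(p[1]-C[1],p[0]-C[0])
            if t<-np.pi/2-.3: t+=2*np.pi
            nt=needle(manip.get_image("top"),"top"); ns=needle(manip.get_image("side"),"side")
            f=manip.current_ft_force()
            print(np.degrees(a).round(1),np.degrees(t).round(2),"top",None if nt is None else (round(nt[0],4),nt[1]),"side",None if ns is None else (round(ns[0],4),ns[1]),"w",round(manip.current_gripper_width(),4),"F",np.round(f,1))
            if log is not None: log.append((t,nt,ns))
E
python3 - <<'E'
from h import *
from bench import manip
import pickle
t=dict(np.load("d_top.npz"));s=dict(np.load("d_side.npz")); print(needle(t,"top"),needle(s,"side"))
th0=np.radians(-14.4); q=quat(yawof(th0))
manip.movep(kp(th0,.26),q); manip.move_gripper(.036)
manip.move_linear(kp(th0,.15),velocity=.2)
print(manip.move_linear(kp(th0),velocity=.06,threshold=6))
manip.move_gripper(0,12); print(manip.current_gripper_width(),manip.current_ft_force(),manip.current_joints())
o=snap(manip,"e")
log=[]; turn_to(manip,th0+np.radians(30),log=log); pickle.dump(log,open("log1.pkl","wb")); print(manip.current_time_s())
o=snap(manip,"f")
E
```

```text
(np.float32(-0.32548496), 160) (np.float32(-0.31935808), 160)
False
0.017303496266408525 [-1.46208166  2.00976906  1.36518233] [-0.06295078  0.76974595 -0.44062443  1.57458475  0.39222584  0.8857597
 -1.95373386]
-4.0 -5.41 top (np.float32(-0.3371), 155) side (np.float32(-0.3376), 166) w 0.0174 F [-1.5 -3.2  4.2]
5.8 4.14 top (np.float32(-0.3442), 151) side (np.float32(-0.3406), 167) w 0.0176 F [ 4.  -2.   0.6]
15.6 13.7 top (np.float32(-0.3511), 158) side (np.float32(-0.345), 158) w 0.0174 F [ 6.3 -1.9 -0.3]
32.0917
```

View pics/f_side.png

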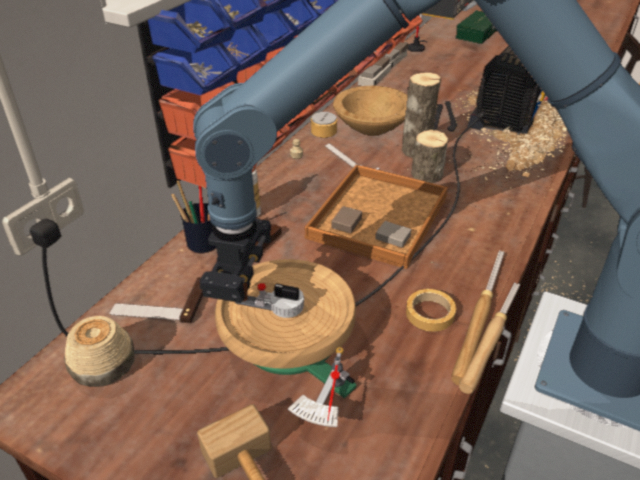

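View pics/f_top.png

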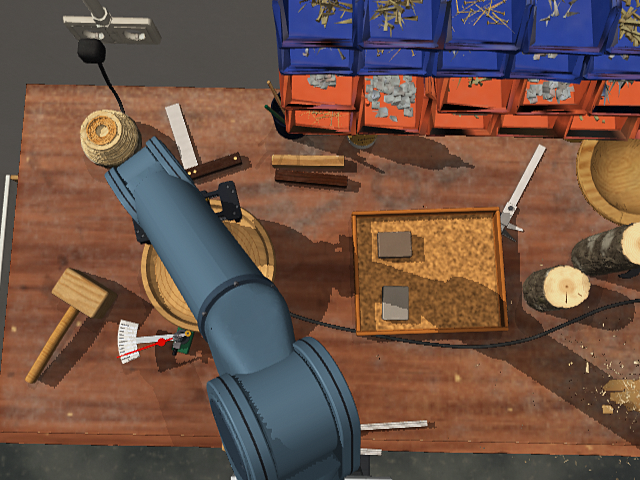

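Run:
```python
from h import *
from bench import manip
import pickle
log=[]
turn_to(manip,np.radians(110),log=log,step=12)
turn_to(manip,np.radians(205),log=log,step=12)
pickle.dump(log,open("log2.pkl","wb")); print(manip.current_time_s(),np.round(manip.current_joints(),2))
o=snap(manip,"g")
L=[(a,x[0] if x else np.nan,y[0] if y else np.nan) for a,x,y in pickle.load(open("log1.pkl","rb"))+log]; L=np.array(L,float)
from scipy.optimize import least_squares
for k in(1,2):
    ok=np.isfinite(L[:,k]); f=lambda p:p[0]+p[1]*np.cos(L[ok,0]-p[2])-L[ok,k]
    s=least_squares(f,[-.1,.22,3.],loss="soft_l1",f_scale=.01); print(s.x[:2],np.degrees(s.x[2]),f(s.x).round(3))
```

```text
24.4 22.86 top (np.float32(-0.3393), 144) side (np.float32(-0.3427), 161) w 0.0178 F [ 7.4 -0.9 -2.5]
35.1 33.62 top (np.float32(-0.334), 156) side (np.float32(-0.3284), 158) w 0.0171 F [ 7.9  1.5 -2.9]
45.8 44.49 top (np.float32(-0.3033), 149) side (np.float32(-0.3121), 157) w 0.0175 F [ 6.6  2.8 -2.7]
56.5 55.4 top (np.float32(-0.2794), 148) side (np.float32(-0.2888), 148) w 0.0178 F [ 7.   3.8 -2.4]
67.2 66.26 top (np.float32(-0.2472), 143) side (np.float32(-0.2606), 141) w 0.0173 F [ 5.1  5.4 -2.7]
77.9 77.05 top (np.float32(-0.2124), 144) side (np.float32(-0.2289), 129) w 0.0173 F [ 4.2  5.  -2.1]
88.6 87.83 top (np.float32(-0.1738), 146) side (np.float32(-0.1772), 114) w 0.0172 F [ 2.4  6.1 -2.2]
99.3 98.54 top (np.float32(-0.1329), 118) side (np.float32(-0.1366), 118) w 0.0175 F [ 1.7  6.1 -1.6]
110.0 109.18 top (np.float32(-0.0559), 91) side (np.float32(-0.085), 139) w 0.0174 F [ 0.3  6.8 -1.1]
121.1 120.22 top (np.float32(-0.0589), 69) side (np.float32(-0.0505), 139) w 0.0174 F [ 0.1  5.7 -0.8]
133.1 132.06 top (np.float32(-0.0064), 42) side (np.float32(-0.0099), 154) w 0.01
[... 325 characters left out ...]
float32(0.0518), 10) side (np.float32(0.0967), 160) w 0.0172 F [-6.7  3.8  6.8]
193.0 191.85 top (np.float32(0.113), 61) side (np.float32(0.1017), 165) w 0.0176 F [-8.2  1.1  9.6]
205.0 204.0 top (np.float32(0.0952), 150) side (np.float32(0.1009), 162) w 0.0175 F [-8.4 -1.1 10.4]
43.5417 [ 0.4   0.87 -1.16  1.98  0.97  1.01  0.76]
[-0.1202421   0.22732195] 190.3354151647823 [-0.002 -0.002  0.004 -0.003  0.005 -0.005 -0.001 -0.     0.002  0.004
  0.006 -0.029  0.016  0.006 -0.036 -0.14   0.051 -0.006  0.005]
[-0.12135576  0.22505159] 192.60099759673818 [ 0.002 -0.003 -0.001 -0.    -0.003 -0.     0.002  0.006  0.01  -0.002
 -0.001 -0.011 -0.003 -0.001  0.002 -0.002  0.003  0.001  0.002 -0.002]
```

View pics/g_side.png

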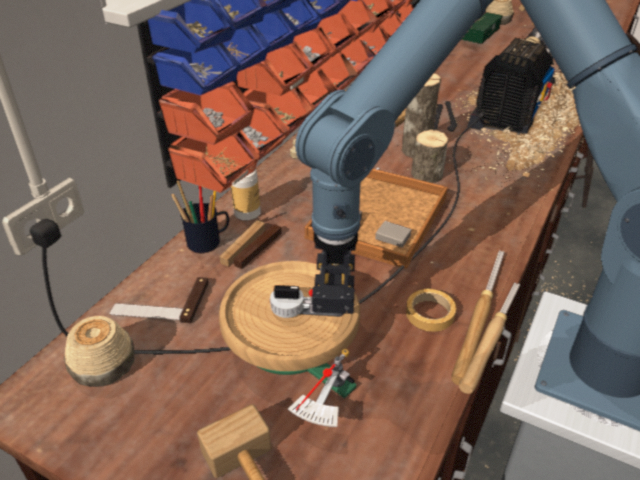

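View pics/g_top.png

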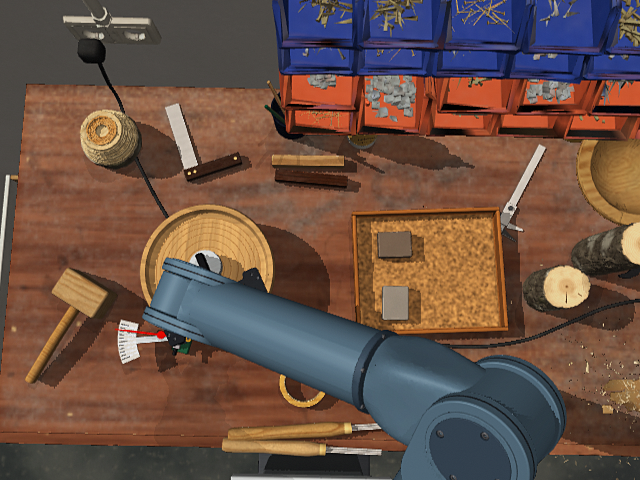

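Run:
```python
from h import *
from bench import manip
import pickle
log=[]
try: turn_to(manip,np.radians(232),log=log,step=9)
except Exception as e: print(repr(e))
log=pickle.load(open("log1.pkl","rb"))+pickle.load(open("log2.pkl","rb"))+log
pickle.dump(log,open("log3.pkl","wb")); print(manip.current_time_s(),np.round(manip.current_joints(),2))
from scipy.optimize import least_squares
for k,N in((1,140),(2,100)):
    L=np.array([(a,x[k-1][0]) for a,*x in log if x[k-1] and x[k-1][1]>N])
    f=lambda p:p[0]+p[1]*np.cos(L[:,0]-p[2])+p[3]*np.cos(2*(L[:,0]-p[2]))-L[:,1]
    s=least_squares(f,[-.1,.22,3.3,0],loss="soft_l1",f_scale=.005); print(s.x.round(4),np.degrees(s.x[2]),f(s.x).round(3))
```

```text
211.0 210.4 top (np.float32(0.0892), 167) side (np.float32(0.0918), 161) w 0.0177 F [-6.6 -1.8 10.2]
218.0 217.56 top (np.float32(0.0752), 153) side (np.float32(0.0791), 158) w 0.0177 F [-6.1 -0.8  8.5]
225.0 224.73 top (np.float32(0.0633), 167) side (np.float32(0.0691), 156) w 0.0177 F [-4.1 -1.3  8.5]
232.0 231.85 top (np.float32(0.0496), 149) side (np.float32(0.0509), 162) w 0.0173 F [-4.6 -2.2  7.3]
45.6417 [ 0.48  0.92 -1.2   1.94  1.02  1.07  1.3 ]
[-1.2150e-01  2.2350e-01  3.3349e+00 -1.5000e-03] 191.0769507267784 [ 0.    -0.001  0.005 -0.002  0.005 -0.005 -0.002 -0.001  0.001  0.002
 -0.    -0.001  0.002  0.001 -0.002]
[-1.2170e-01  2.2460e-01  3.3585e+00 -2.0000e-04] 192.4292818097179 [ 0.002 -0.004 -0.001 -0.    -0.003 -0.     0.003  0.006  0.011 -0.001
 -0.    -0.01  -0.002 -0.001  0.002 -0.002  0.002  0.001  0.001 -0.003
  0.     0.002 -0.001  0.001]
```

Run:
```python
from h import *
from bench import manip
turn_to(manip,np.radians(182),step=12,meas=False)
turn_to(manip,np.radians(192.3),step=6)
manip.pause(.2)
p=manip.current_ee_pos(); print(np.degrees(np.arctan2(p[1]-C[1],p[0]-C[0]))%360)
manip.move_gripper(.034)
p=manip.current_ee_pos()
manip.move_linear([p[0],p[1],.26],velocity=.15)
manip.movep([.56,-.25,.35],manip.current_ee_rot())
o=snap(manip,"i"); print(needle(o["top"],"top"),needle(o["side"],"side"),manip.current_time_s())
t=o["top"];c=cloud(t)
b,g,r=[t["color"][...,i].astype(int) for i in range(3)]
print("bar",blob(t,(c[...,2]>.122)&(r<70),.1315,180,230,240,290))
print("btn",blob(t,(r>150)&(g<60)&(b<60),.124,180,230,270,310))
print("knob",blob(t,(c[...,2]>.122),.131,175,235,293,330))
cv2.imwrite("pics/i_crop.png",cv2.resize(t["color"][190:370,110:310],None,fx=3.3,fy=3.3,interpolation=cv2.INTER_CUBIC))
```

```text
187.3 186.81 top (np.float32(0.122), 47) side (np.float32(0.1027), 164) w 0.0175 F [-1.6  1.5  2.6]
192.3 192.24 top (np.float32(0.1087), 77) side (np.float32(0.104), 164) w 0.0176 F [-1.6  1.6  2.1]
192.22100683946252
(np.float32(0.099302486), 167) (np.float32(0.09906181), 168) 52.8333
bar (array([202.7032967 , 264.13736264]), array([0.5536838 , 0.20877156]), ((552.6069946289062, 208.6084442138672), (46.4727783203125, 14.799383163452148), 12.873861312866211), 182)
btn (array([207.49019608, 290.19607843]), array([0.50628836, 0.19905275]), ((506.2037048339844, 198.56805419921875), (13.22452163696289, 14.188677787780762), 46.992794036865234), 51)
knob (array([211.17808219, 310.56164384]), array([0.46878044, 0.18930909]), ((468.44293212890625, 189.16326904296875), (15.662402153015137, 16.569204330444336), 46.83992004394531), 73)
```

View pics/i_crop.png

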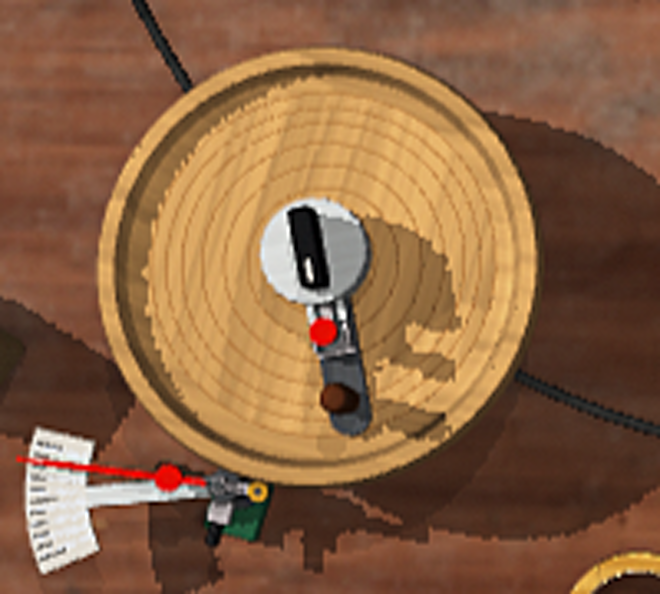

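Run:
```python
from h import *
from bench import manip
B=[.5058,.1985]; q=bestq(manip,*B,np.radians(102.3),.26)
manip.move_gripper(0)
manip.movep([*B,.26],q); manip.move_linear([*B,.135],velocity=.2)
print(manip.current_gripper_width())
h1=manip.move_linear([*B,.116],velocity=.03,threshold=20); print(h1,manip.current_ee_pos(),manip.current_ft_force())
h2=manip.move_linear([*B,.1125],velocity=.01,threshold=14); print(h2,manip.current_ee_pos(),manip.current_ft_force())
manip.move_linear([*B,.26],velocity=.15)
manip.movep([.56,-.25,.35],manip.current_ee_rot())
o=snap(manip,"j"); t=o["top"]; c=cloud(t)
print(needle(t,"top"),needle(o["side"],"side"),manip.current_time_s())
b,g,r=[t["color"][...,i].astype(int) for i in range(3)]
m=(r>150)&(g<60)&(b<60); m[:270]=0;m[305:]=0;m[:,:180]=0;m[:,230:]=0
print("btn z",np.median(c[m][:,2]),"bar",blob(t,(c[...,2]>.122)&(r<70),.1315,180,230,240,290))
ci=cloud(dict(np.load("i_top.npz"))); print("before",np.median(ci[m][:,2]))
cv2.imwrite("pics/j_scrop.png",cv2.resize(o["side"]["color"][240:380,200:380],None,fx=4,fy=4,interpolation=cv2.INTER_CUBIC))
```

```text
0.000371685302473837
False [0.50544125 0.19843842 0.11578939] [ 0.46982839 -0.03316872 -0.41424258]
True [0.50538748 0.19841243 0.11540242] [-0.98556754 -0.41402615  5.89896472]
(np.float32(0.0979354), 156) (np.float32(0.102008775), 170) 59.85
btn z 0.11561782717325264 bar (array([202.63888889, 264.01111111]), array([0.55391564, 0.20890141]), ((552.6251220703125, 208.52838134765625), (46.47269058227539, 14.963903427124023), 12.87274169921875), 180)
before 0.12519694485712796
```

View pics/j_scrop.png

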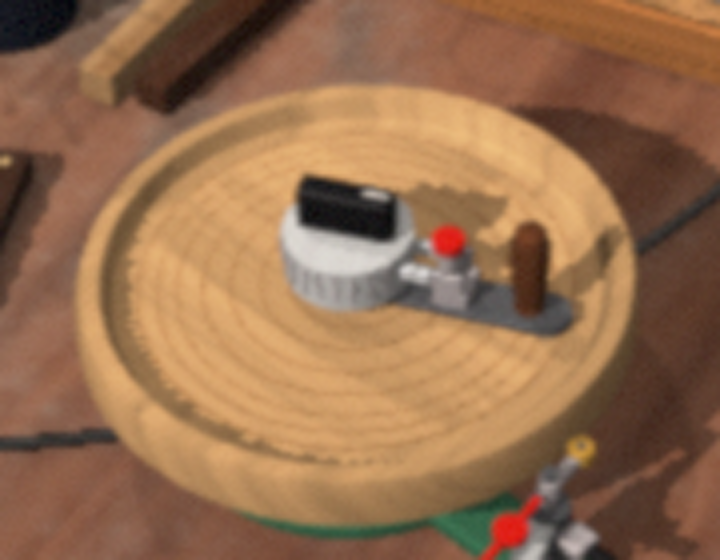

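Run:
```python
from h import *
from bench import manip
A=[.5525,.2086]; y0=np.radians(12.5)
manip.movep([*A,.26],quat(y0)); print(np.round(manip.current_joints(),2))
print(np.round(manip.solve_ik([*A,.1095],quat(y0+np.pi/2)),2))
manip.move_gripper(.045)
manip.move_linear([*A,.15],velocity=.2)
print(manip.move_linear([*A,.1100],velocity=.04,threshold=6),manip.current_ee_pos())
manip.move_gripper(0,30); print(manip.current_gripper_width(),manip.current_ft_force(),manip.current_torque())
o=snap(manip,"k"); print(needle(o["top"],"top"),needle(o["side"],"side"),manip.current_time_s())
```

```text
[-0.03  0.47 -0.55  1.65  0.27  1.09 -2.01]
[ 0.11  0.75 -0.78  1.76  0.65  0.92 -0.73]
False [0.55269564 0.20871938 0.11027288]
0.013534525079603869 [0.16545123 0.09148764 0.78177763] [-0.00844488 -0.03171589  0.02292357]
(np.float32(0.09891006), 156) (np.float32(0.10390659), 166) 66.2667
```

View pics/k_side.png

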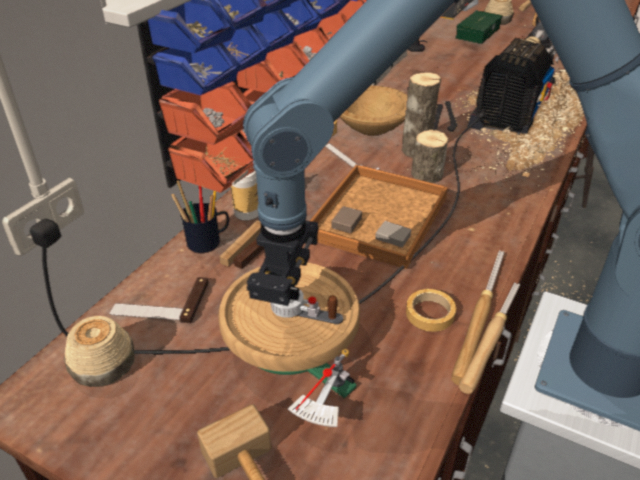

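Gripped on the cap's bar, needle still at the high end. Now twist in small steps.

Run:
```python
from h import *
from bench import manip
A=[.5526,.2087]; y0=np.radians(12.5)
for a in np.radians(np.arange(7.5,91,7.5)):
    manip.movep([*A,.1102],quat(y0+a))
    ns=needle(manip.get_image("side"),"side")
    print(round(np.degrees(a),1),ns,np.round(manip.current_torque(),2),np.round(manip.current_ft_force(),1),round(manip.current_gripper_width(),4))
    if abs(manip.current_torque()[2])>.6: print("STOP");break
print(manip.current_time_s(), R.from_quat(manip.current_ee_rot()).as_matrix()[:2,0],manip.current_ee_pos())
o=snap(manip,"l")
```

```text
7.5 (np.float32(0.10385116), 165) [ 0.02 -0.03  0.01] [-0.7  0.1 -0.6] 0.0137
15.0 (np.float32(0.10527893), 165) [-0.03  0.01  0.05] [-0.7 -0.7 -1. ] 0.014
22.5 (np.float32(0.104003504), 162) [-0.01 -0.01 -0.02] [-0.5 -0.9 -1.6] 0.0135
30.0 (np.float32(0.1025215), 165) [ 0.01 -0.01 -0.05] [ 0.1  0.3 -1.5] 0.0135
37.5 (np.float32(0.10489495), 163) [-0.04 -0.02  0.02] [-0.2 -0.3 -1.3] 0.014
45.0 (np.float32(0.10482665), 166) [-0.   -0.02 -0.03] [-0.4 -0.3 -1.6] 0.0137
52.5 (np.float32(0.10489031), 164) [-0.02 -0.05  0.04] [ 1.1  0.6 -2.1] 0.0132
60.0 (np.float32(0.103994444), 163) [-0.1  -0.03  0.07] [-0.2 -0.3 -1.9] 0.0137
67.5 (np.float32(0.10373588), 164) [-0.01 -0.08 -0.01] [ 0.2 -0.1 -1.7] 0.0139
75.0 (np.float32(0.10289855), 167) [-0.08 -0.08  0.03] [ 0.1 -0.4 -1.3] 0.0133
82.5 (np.float32(0.10424025), 166) [-0.05 -0.11  0.01] [-0.8 -0.6 -1.6] 0.0136
90.0 (np.float32(0.103632286), 163) [ 0.02 -0.09 -0.02] [-0.3  0.8 -1.6] 0.0134
69.8667 [-0.21060463  0.97757129] [0.55257175 0.20875184 0.11018227]
```

View pics/l_side.png

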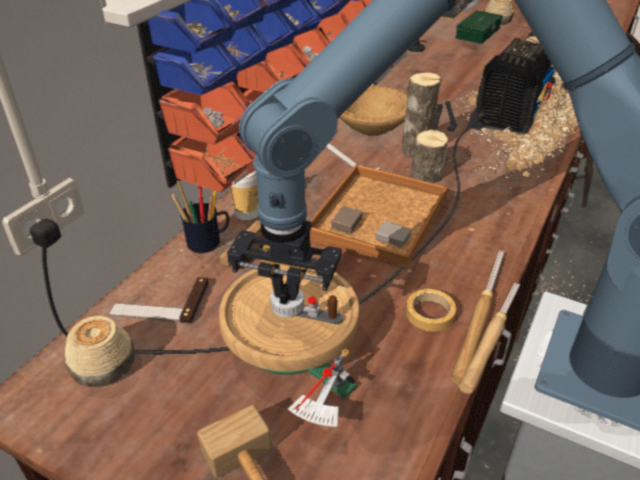

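View pics/l_top.png

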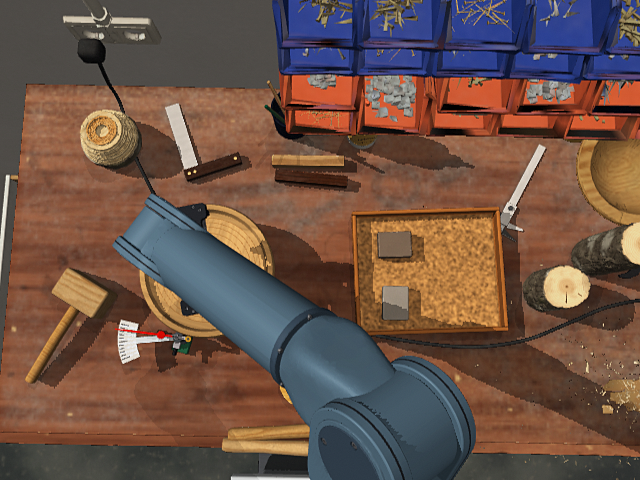

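Run:
```python
from h import *
from bench import manip
A=[.5526,.2087]
h=manip.move_linear([*A,.125],velocity=.03,threshold=12); print(h,manip.current_ee_pos(),manip.current_ft_force(),manip.current_gripper_width())
if not h:
    h=manip.move_linear([*A,.16],velocity=.06,threshold=12); print(h,manip.current_ft_force())
    manip.move_linear([*A,.27],velocity=.15); print(manip.current_gripper_width(),manip.current_ft_force())
o=snap(manip,"m"); print(needle(o["top"],"top"),needle(o["side"],"side"),manip.current_time_s())
```

```text
False [0.55263101 0.208627   0.12505583] [-0.29515851  0.50481492 -2.36625756] 0.013547056231656385
False [ 0.69069098 -0.42967067 -1.01468257]
0.013931858357193698 [-0.25609711 -0.47826616 -2.13597382]
(np.float32(0.10067794), 154) (np.float32(0.103517964), 165) 72.325
```

View pics/m_side.png

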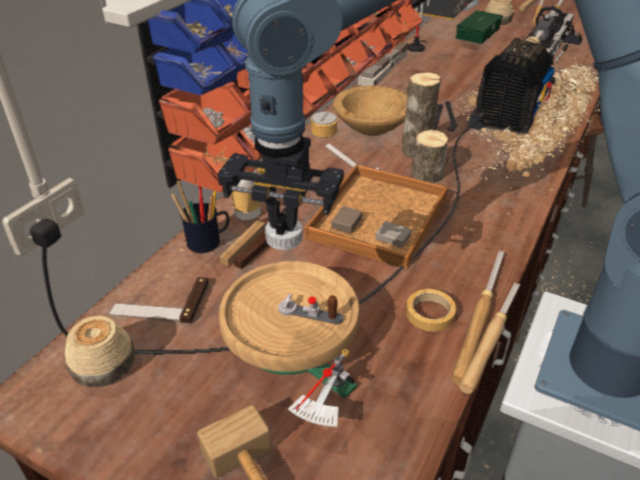

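Run:
```python
from h import *
from bench import manip
place(manip,.56,-.28,np.radians(12.5),.0375,.045,zup=.27)
manip.movep([.5,-.1,.4],manip.current_ee_rot())
manip.movep([.25,-.5,.40],manip.current_ee_rot())
manip.pause(.5)
o=snap(manip,"n"); t=o["top"];print(needle(o["top"],"top"),needle(o["side"],"side"),manip.current_time_s())
b,g,r=[t["color"][...,i].astype(int) for i in range(3)]
print("btn",blob(t,(r>150)&(g<60)&(b<60),.115,180,230,270,310))
```

```text
place hit True w 0.013895197770191456 0.013918878047469977 [ 0.5592358  -0.27973771  0.03656997]
77.4083
(np.float32(0.09878286), 156) (np.float32(0.1015782), 170) 80.65
btn (array([208.28846154, 290.28846154]), array([0.50674395, 0.19919338]), ((506.3612365722656, 198.830322265625), (13.028664588928223, 13.170636177062988), 1.2237852811813354), 52)
```

View pics/n_side.png

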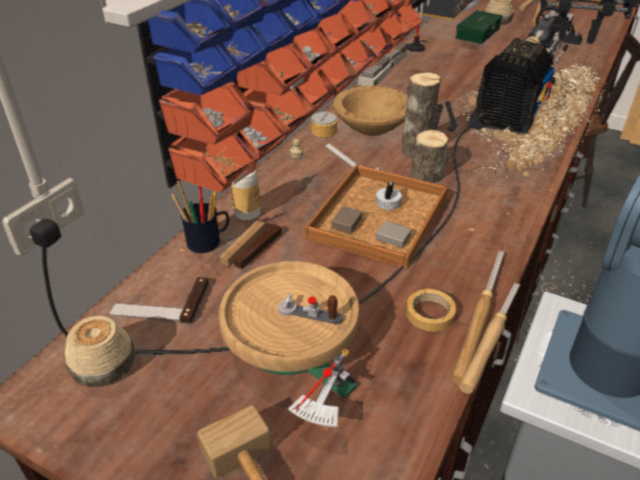

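View pics/n_top.png

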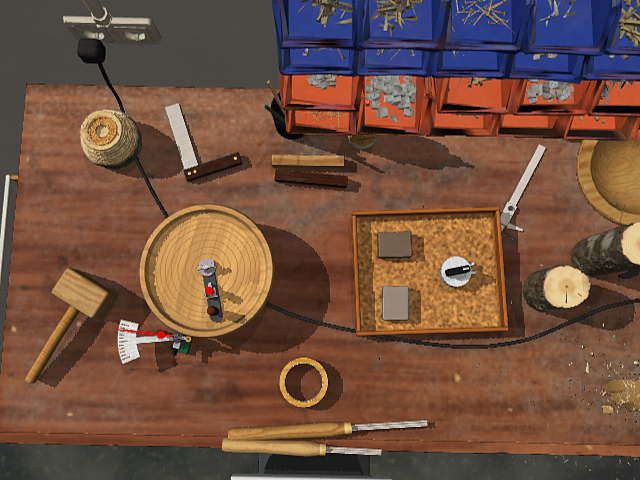

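The two blocks (395,245 and 395,303) and the cap (458,271) are in the tray. The platter is empty and the needle is still at its innermost reading.

```bash
python3 -c "
from bench import manip
print(manip.close_job(),manip.current_time_s())"
```

```text
the job is handed in; nothing more can be done
the job is handed in; nothing more can be done
```

The job is done and handed in, at about 81 s on the robot's clock. I put the brown and grey sanding blocks in the tray; there was no tape measure in this start. I then turned the platter by its knob through a good half turn, past its high spot, and brought it back to stop there. With it standing there, I pressed the release button down, twisted the clamp cap 90° anticlockwise, lifted it off and laid it upright in the tray.

**Last checks:**
- **High spot:** the last pictures gave a needle angle of 0.099 rad from the top camera and 0.102 rad from the side camera. A cosine fitted to the whole turn puts the maximum at about 0.10 rad. The needle stayed there through pressing, twisting and lifting.
- **Where the peak lies:** the two cameras put it about 1.4° apart, at 191.1° and 192.4° in world bearing. The arm was obscuring the gauge from the top camera near the peak. I stopped at about 192.2°.
- **Button:** after the press it stood about 9.6 mm lower by depth camera, against the stated 9 mm, so I take it as fully down.
- **Bench:** the platter is empty, the two blocks and the cap lie inside the tray, and the other things look unmoved in the last pictures.

I saw no grip slip and no knocked block during the run.

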